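Stack the shoe-care boxes on the pull-out tray and slide it home

TASK

Put the shoe-care boxes away: take the two grey boxes off the sloping wooden rack and stack them on the kit box that stands on the pull-out tray, the deeper box first and the shallower one on top, each lying flat, in line with the box under it and pushed up against the tray's steel backrest. The kit box's lid stands higher or lower with how full it is, so feel each box down: do not drop it and do not press hard. Then push the tray fully home under the hall shelf until its catch draws it in, with the column still square, and leave the other things on the glass where they are.

Things in the scene. Friction and masses are not known exactly. Their poses are not given: they have to be found in the camera images.
- kit_box: closed grey plastic shoe-cleaning kit box, the foot of the column, loose, standing on the tray with its lid's far end against the backrest. 140 long (x) x 62 mm wide (y), about 0.3 to 0.6 kg. Its overlapping lid (sliding door in its top) sits on the contents: the lid's top is 50 to 74 mm above the underside, not measured, and stays there under load. Origin: centre of its underside; z up.
- deep_box: closed grey plastic box, 140 long (x) x 62 wide (y) x 50 mm high, about 0.3 to 0.55 kg, edges rounded 3 mm, no fitting stands proud of it. It lies on the sloping rack, tilted with it: its x points up the slope, z out of its lid. Origin: centre of its underside. Which of the rack's two places it has varies.
- shallow_box: closed grey plastic box like the deep one but only 36 mm high, 140 long (x) x 62 wide (y), about 0.18 to 0.35 kg; lies beside it on the rack in the same manner. Origin: centre of its underside.
- rack: fixed wooden slatted shoe rack, 270 mm wide, slats' plane rising 40 degrees from horizontal towards the rack's x (away from the robot), from 34 to about 130 mm above the glass; a 12 mm lip on the low edge stops the boxes, which lie side by side about 125 mm between centres; nothing else stands above the slats. Origin: on the glass under the lip's inner face, mid-width; y along the slats, z up.
- unit: fixed wooden hall shelf unit, 190 deep x 226 wide x 212 mm high, open frame on four posts, slatted shelf on top with a white dish. Origin: middle of its front edge on the glass; x into the unit (away from the robot), y left, z up. The shelf starts 13 mm behind the front, underside 200 mm above the glass: the full column (top at most 178 mm) passes below it.
- tray (a joint): travel in m of the aluminium pull-out tray along the unit's x: 0 = drawn out (the start), 0.15 = fully home at a hard stop, its front lip level with the unit's front. A sprung catch holds it at either end: about 6 N start it inwards, 1 to 2 N keep it moving, about 9 N take it over the catch some 10 mm before home, which then draws it in.
- tray_handle (a point): middle of the bar handle on the tray's front: a steel bar 100 mm long (y) standing 35 mm before the tray's upright front lip (towards the robot), 35 mm above the glass; push here. The lip is 164 mm wide and reaches 50 mm above the glass; the boxes' near ends stand 16 mm behind its front face, 51 mm behind the bar. x points into the unit, z up.
- tray_rest (a point): point on the tray's floor (18 mm above the glass), mid-width, in the plane where the box ends touch the backrest: two upright 8 mm steel rods 36 mm apart, joined at the top, reaching 170 mm above the glass. x points from the boxes to the backrest (into the unit), y left, z up. A box against it has its centre 70 mm before this plane.
- bootjack: loose bystander: wooden bootjack, 250 x 95 x 38 mm, lying behind the rack
- umbrella_handle: loose bystander: silver aluminium crook umbrella handle, about 200 mm long, lying to the left
- key_cover: loose bystander: black hard silicone key cover, 75 x 42 x 14 mm, lying before the gap between rack and tray
- shoe_brush: loose bystander: dark wooden shoe brush, 165 x 52 x 44 mm, left of the unit
- polish_tin: loose bystander: round closed polish tin, 80 mm across, 26 mm high, before the rack
- shoe_horn: loose bystander: flat steel shoe horn, about 195 mm long and 4 mm thick, lying to the right before the rack
- spray_can: loose bystander: upright spray can, 48 mm across, 140 mm high, standing between bootjack and unit
Things that resemble listed ones, but are neither listed nor needed, are in the scene too. Leave any yellow look-alike of the kit_box alone.

How it is judged:
By the outcome, as a careful person would: the job done as asked, in the order asked, and still so for the second after the job is handed in, with the robot touching nothing.
It also fails if it takes over 70 s, if anything falls off the work surface, if the arm or the gripper's body presses on something with over 40 N, if the wrist force passes 120 N, or if a joint passes its speed limit or range.

ROBOT

A 7-joint arm with a two-finger parallel gripper is mounted at the origin on the work surface. World frame = base frame: x ahead of the robot, y to its left, z up, the work surface at z = 0. Lengths are in m, angles in rad, forces in N, time in s.
With the tool pointing down it reaches from about 0.35 to 0.9 m from the base axis. Payload 19.9 kg.
Tool frame: the origin (TCP) lies between the finger pads; the fingertips stand 19 mm ahead of it and the grasp point (between the pads) is the TCP; z points along the fingers, y is the line along which they close (so a half turn about z gives the same grasp; the last joint's range is limited). The gripper opens to 94 mm and grips with 3 to 60 N. Pads are 16 mm wide; open, the fingers measure 119 mm over their backs; the gripper's body (75 mm by 177 mm) begins 78 mm behind the grasp point.
Start: joints at [1.179, 0.417, -0.01, 1.614, 0.005, 1.111, -0.053], TCP at [0.214, -0.587, 0.224] pointing down, gripper open.
Joint ranges: [-2.81, 2.81], [-0.39, 2.02], [-1.27, 1.25], [0.06, 2.57], [-1.19, 4.33], [0.19, 2], [-2.82, 2.82]. Speed limits (rad/s): [1.89, 1.89, 2.39, 2.39, 3.01, 3.01, 3.01].

INTERFACE

Orientations are given as a 3x3 rotation matrix whose columns are the frame's x, y, z axes.
In Python, from rig import robot gives the robot as it stands. Calls block until the motion is done:
- robot.move_ptp(position, orientation): joint-space move of the TCP to a pose.
- robot.move_linear(position, velocity=0.15, frame=None, threshold=None): straight line of the TCP; frame=None keeps the orientation; velocity is the mean speed in m/s. With threshold (N) it stops when the force on the tool has changed by that much, and returns True; else False.
- robot.goto_joints(angles): joint-space move.
- robot.gripper_to(opening): finger opening in m; the grip force is fixed at half the most; returns when the fingers have stopped.
- robot.pause(seconds).
- robot.ik(position, orientation): joint angles nearest the present ones, or None.
- robot.get_state(): the state.
- robot.grab_frame(name): name is "scene" or "top" or "wrist"; returns the picture (480x640x3 uint8, red, green, blue); there is no depth.
- robot.camera_info(name): a dict with "fx", "fy", "cx", "cy" (pixels), "dist" ([k1, k2, p1, p2, k3] as OpenCV has them; the pictures are not rectified), "rvec" (rotation vector, rad) and "tvec" (3), from world to camera coordinates, as OpenCV has them. Camera axes: x right, y down, z forward; pixel columns grow to the right and rows downward; lengths in m; the calibration is good to about 2 mm. A picture is of the moment at which its call begins: read the wrist's pose just before it. camera_info takes no time and is no camera call; for the wrist camera it gives the pose at the moment of the call.
A pose or a line that the arm cannot do raises robot.PlanningError and nothing moves.
- robot.sign_off(): hands the job in; it is judged then, once.
The state is a dict: "time": time; "qpos": joint angles; "joint_vel": joint speeds; "effort": joint torques, N m; "ee_pos": TCP position; "tool_rot": TCP orientation; "force": force on the tool from outside, world axes, zero at the start; "moment": the same for the moment, N m; "opening": finger opening in m; "grasp_force": force on a finger pad.
Only numpy, scipy, OpenCV 4.12 (cv2) and the standard library are available. Lean on these libraries where they do the work, as an engineer would, in place of code of your own. Each camera call takes 0.05 s, during which the arm holds its last target. There are 200 camera calls.

## Working session

There is one attempt and no reset: what is moved stays moved. The work goes in short steps, each a Python script; the robot and the scene stay as the last script left them, time stands still between calls to the robot, and variables do not carry over. Pictures are saved under pics/ and viewed, at most 10 in all, crops included, and the job is handed in when it is done.

```bash
ls; mkdir -p pics
python3 - <<'E'
from rig import robot
import cv2,numpy as np
for n in("scene","top"):
    im=robot.grab_frame(n); cv2.imwrite(f"pics/{n}0.png",im[:,:,::-1])
    c=robot.camera_info(n); R=cv2.Rodrigues(np.array(c["rvec"]))[0]; print(n,c["fx"],c["dist"],-R.T@np.array(c["tvec"]).ravel(), R[2])
s=robot.get_state(); print(s["time"],s["ee_pos"],s["tool_rot"],s["force"])
E
```

```text
pics
scene 545.4711972366468 [-0.08563227  0.          0.          0.          0.        ] [ 1.38233815 -0.41452447  1.28815618] [-0.55868613  0.29164708 -0.77640955]
top 506.2963499894595 [-0.04534971  0.          0.          0.          0.        ] [0.34340954 0.05414313 1.22429567] [ 1.42334904e-01  7.97183259e-04 -9.89818236e-01]
0.1 [ 0.2140912  -0.58686715  0.22390277] [[ 9.39440931e-01  3.42710591e-01 -4.33398476e-04]
 [ 3.42710857e-01 -9.39440429e-01  9.74082008e-04]
 [-7.33238295e-05 -1.06362287e-03 -9.99999432e-01]] [-0.16831192  0.11667967 -0.31429905]
```

View pics/scene0.png

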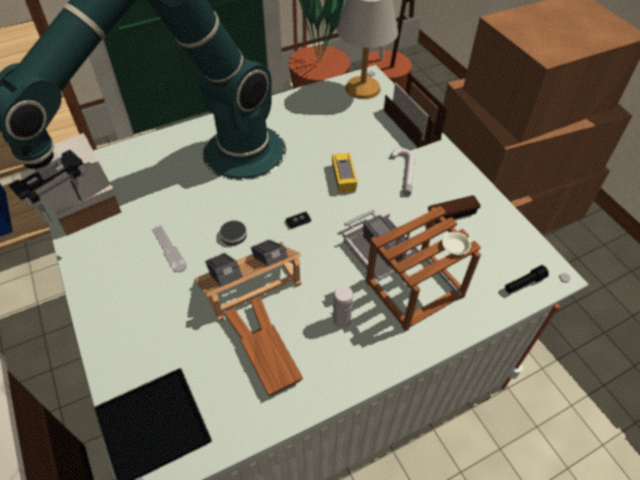

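View pics/top0.png

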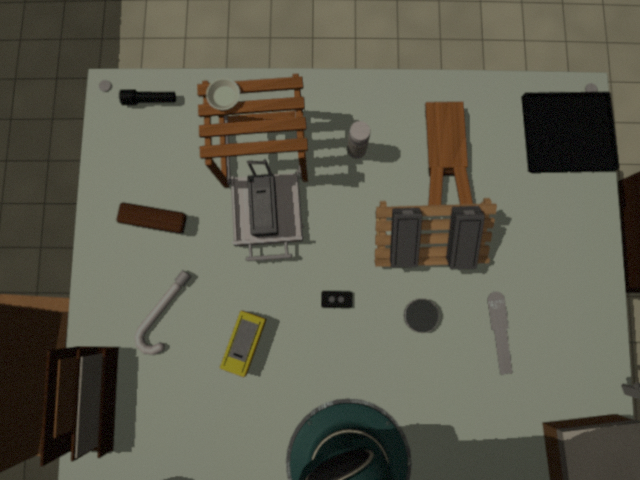

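The top view shows the rack at about (435,237) with two grey boxes at (405,238) and (466,238). The tray with the kit box is at (263,207) under the unit, and the yellow look-alike is at (243,343). The grey box on the tray fits the kit box, since it stands on the tray with its end at the backrest. I'll enlarge both areas.

Run:
```python
import cv2,numpy as np
im=cv2.imread("pics/top0.png")
a=im[190:280,370:500]; b=im[150:270,190:320]
f=lambda x:cv2.convertScaleAbs(cv2.resize(x,None,fx=6,fy=6,interpolation=cv2.INTER_CUBIC),alpha=1.5)
cv2.imwrite("pics/rackcrop.png",f(a)[:600]);cv2.imwrite("pics/traycrop.png",cv2.resize(f(b),None,fx=5/6,fy=5/6))
```

```text
(no output)
```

View pics/rackcrop.png

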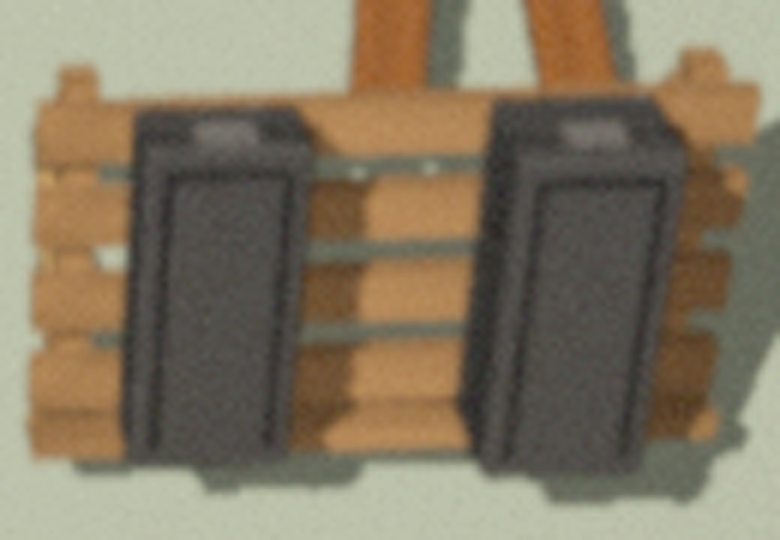

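View pics/traycrop.png

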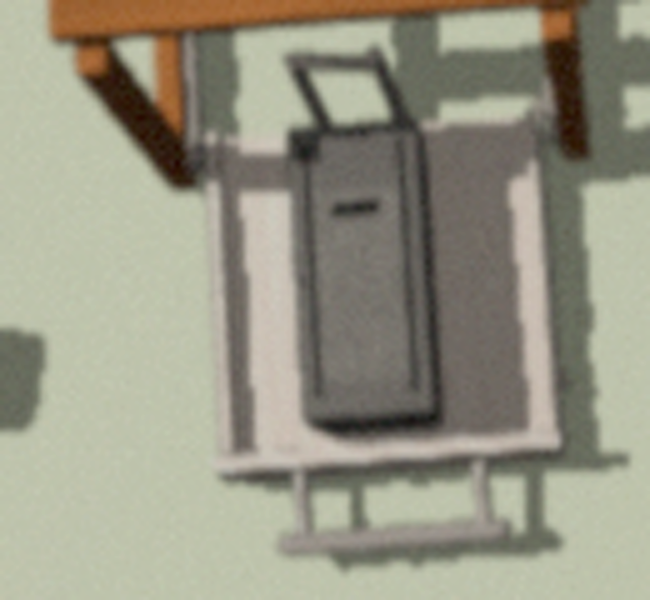

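```bash
cat > h.py <<'E'
import numpy as np,cv2
from scipy.optimize import least_squares
def proj(c,P):
    return cv2.projectPoints(np.asarray(P,float).reshape(-1,3),np.array(c["rvec"],float),np.array(c["tvec"],float),np.array([[c["fx"],0,c["cx"]],[0,c["fy"],c["cy"]],[0,0,1.]]),np.array(c["dist"],float))[0][:,0]
def Rz(a): return np.array([[np.cos(a),-np.sin(a),0],[np.sin(a),np.cos(a),0],[0,0,1]])
S=np.radians(40); c4,s4=np.cos(S),np.sin(S)
RS=np.array([[c4,0,-s4],[0,1,0],[s4,0,c4]])   # slope frame in rack frame
def rackpts(p,box):  # p: x,y,yaw ; box: (dy,h), pts list (sx 0/1, sy, sz)
    pass
E
cat > fit0.py <<'E'
from h import *; from rig import robot
c=robot.camera_info("top")
cr=lambda L,k,ox,oy:np.array([((u+.5)/k-.5+ox,(v+.5)/k-.5+oy) for u,v in L])
# rack: lid TL,TR,BR,BL, end-bottom L,R
r=cr([(527,152),(683,152),(642,470),(487,472),(497,100),(650,98)],6,370,190)
l=cr([(158,153),(312,155),(288,462),(136,462),(137,112),(292,112)],6,370,190)
def box(p,dy,h):
    B=np.array([(.14,.031,h),(.14,-.031,h),(0,-.031,h),(0,.031,h),(.14,.031,0),(.14,-.031,0)])
    return (B@RS.T+[0,dy,.034])@Rz(p[2]).T+[p[0],p[1],0]
for hr,hl in((.05,.036),(.036,.05)):
    f=lambda q:np.r_[proj(c,box(q,q[3],hr))-r,proj(c,box(q,q[4],hl))-l].ravel()
    s=least_squares(f,[.6,-.2,0,-.06,.06],loss="soft_l1"); print(hr,s.cost,s.x); print(f(s.x).reshape(-1,2).round(1).tolist())
k=cr([(292,130),(415,125),(438,414),(310,422),(283,545),(508,527),(218,468),(560,445),(290,60),(380,52)],5,190,150)
def tr(q):
    x,y,a,h,ky,ka=q
    K=np.array([(.07,.031,0),(.07,-.031,0),(-.07,-.031,0),(-.07,.031,0)])@Rz(ka).T+[.121,ky,.018+h]
    T=np.array([(0,.05,.035),(0,-.05,.035),(.035,.082,.05),(.035,-.082,.05),(.195,.022,.17),(.195,-.022,.17)])
    return np.r_[K,T]@Rz(a).T+[x,y,0]
f=lambda q:(proj(c,tr(q))-k).ravel()
s=least_squares(f,[.5,.2,0,.06,0,0],loss="soft_l1"); print(s.cost,s.x); print(f(s.x).reshape(-1,2).round(1).tolist())
E
python3 fit0.py
```

```text
0.05 11.841361543380739 [ 0.43529728  0.58931932  0.04808723 -0.8481866  -0.71546692]
[[-0.8, 1.2], [1.8, 0.0], [0.5, 0.5], [-0.5, 1.3], [-1.3, -1.1], [0.7, -1.9], [-2.0, 0.3], [0.9, -1.2], [0.8, 0.8], [-0.7, 2.0], [-0.8, -0.7], [1.2, -1.9]]
0.036 22.594915072094743 [ 0.47365208 -0.36068144  0.0143051   0.10230851  0.23812255]
[[-0.9, -0.7], [1.6, -0.9], [-1.2, -0.8], [-2.0, -0.9], [0.5, 0.1], [2.7, 0.3], [-1.2, 2.7], [2.1, 2.2], [0.2, 4.6], [-1.5, 4.8], [-0.4, -1.5], [1.6, -1.7]]
4.865016081861887 [0.47339749 0.19079973 0.08122865 0.0493243  0.00450678 0.00531118]
[[-0.5, 0.4], [1.1, -0.6], [0.4, 0.1], [-0.7, 0.6], [1.6, -0.3], [-1.2, 0.2], [-0.8, 0.6], [0.6, 0.1], [-1.1, -0.6], [1.2, -0.5]]
```

Run:
```python
from h import *; from rig import robot
import json
s=robot.get_state(); c=robot.camera_info("wrist")
R=cv2.Rodrigues(np.array(c["rvec"],float))[0]; T=np.array(s["tool_rot"]); C=-R.T@np.array(c["tvec"],float).ravel()
print("cam in tool",T.T@(C-s["ee_pos"]),"axes\n",(T.T@R.T).round(3),c["fx"])
D=lambda a:np.c_[Rz(a)@[1,0,0],Rz(a)@[0,-1,0],[0,0,-1]]
out=[]
for n,p,a in(("rack",(.46,-.19,.36),.05),("tray",(.50,.195,.36),.08)):
    robot.move_ptp(p,D(a)); c=robot.camera_info("wrist"); im=robot.grab_frame("wrist")
    cv2.imwrite(f"pics/w_{n}.png",im[:,:,::-1]); json.dump({k:np.array(v).tolist() for k,v in c.items()},open(f"w_{n}.json","w"))
    print(robot.get_state()["time"])
```

```text
cam in tool [ 0.07151571 -0.00095636 -0.16026832] axes
 [[-0.001 -0.968 -0.25 ]
 [ 1.    -0.    -0.   ]
 [ 0.    -0.25   0.968]] 425.34485862969416
1.925
3.4167
```

View pics/w_rack.png

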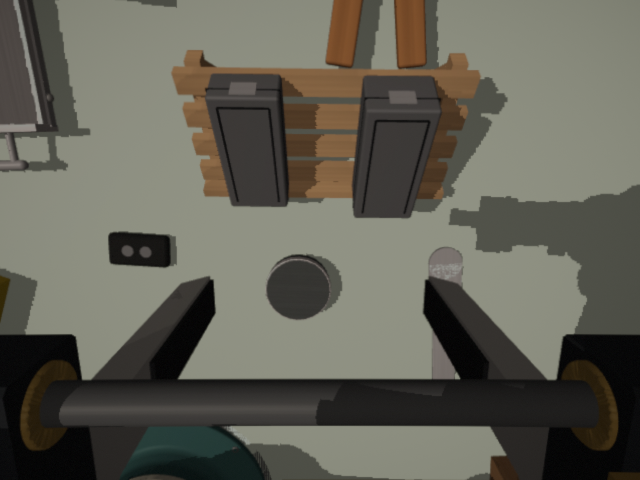

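View pics/w_tray.png

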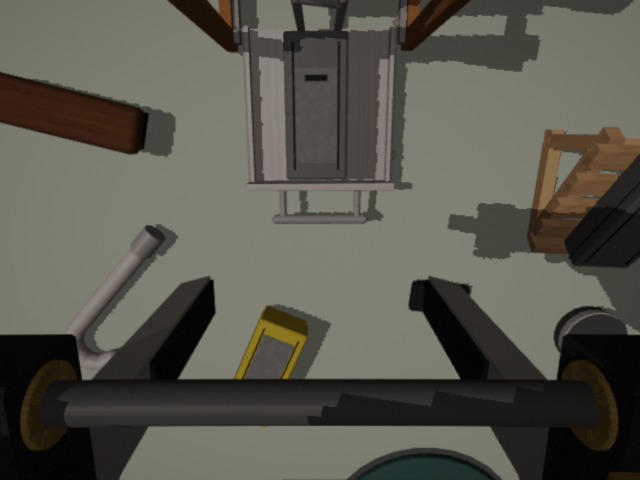

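Wrist views: the rack shows the shallow box on the left (lid corners about (211,97), (285,98), (288,206), (231,207)). The deep box is on the right (about (362,104), (437,104), (413,217), (355,215)). The kit box is on the tray, lid about (284,36) to (347,178), handle bar at (320,219). I'll zoom in on the tray for accuracy.

Run:
```python
import cv2
im=cv2.imread("pics/w_tray.png")[0:230,235:410]
im=cv2.convertScaleAbs(cv2.resize(im,None,fx=2.6,fy=2.6,interpolation=cv2.INTER_CUBIC),alpha=1.7)
r=im
cv2.imwrite("pics/w_trayc.png",r)
```

```text
(no output)
```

View pics/w_trayc.png

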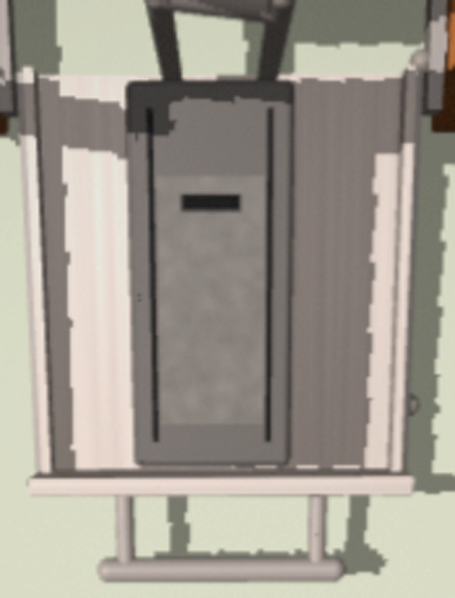

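```bash
cat > fit1.py <<'E'
from h import *; import json
from fit0 import box,tr
c=json.load(open("w_rack.json"))
r=np.array([(362,104),(437,104),(413,217),(355,216),(363,78),(433,78)],float)
l=np.array([(211,98),(285,98),(288,206),(231,207),(209,76),(281,76)],float)
def sh(p,dy,h):  # visible rounded outline: pull in ~1 mm
    return box(p,dy,h)
f=lambda q:np.r_[proj(c,sh(q,q[3],.05))-r,proj(c,sh(q,q[4],.036))-l,[[(q[3]+q[4])*5e3,0]]].ravel()
s=least_squares(f,[.47,-.19,.05,-.06,.06],loss="soft_l1"); q=s.x;print(s.cost,q); print(f(q).reshape(-1,2).round(1).tolist())
c=json.load(open("w_tray.json"))
L=[(127,83),(293,83),(290,464),(135,464),(98,569),(344,569),(28,493),(413,493)]
k=np.array([((u+.5)/2.6-.5+235,(v+.5)/2.6-.5) for u,v in L])
g=lambda q:(proj(c,tr(q)[:8])-k).ravel()
t=least_squares(g,[.47,.19,.08,.06,0,0],loss="soft_l1").x; print(t); print(g(t).reshape(-1,2).round(1).tolist())
json.dump({"rack":q.tolist(),"tray":t.tolist()},open("fit.json","w"))
T=tr(t); print("kit ctr",T[:4].mean(0),"bar",T[4:6].mean(0))
for d,h in((q[3],.05),(q[4],.036)): print("box lid ctr",box(q,d,h)[:4].mean(0))
E
python3 fit1.py|tail -7
```

```text
47.63367874933902 [ 0.47212032 -0.1922816   0.05456901 -0.06585799  0.06585799]
[[3.1, 4.4], [5.6, 3.6], [-1.0, -0.2], [-0.9, 1.2], [-1.7, -6.4], [-0.1, -7.1], [-7.5, 0.3], [-5.9, 0.0], [1.6, 1.5], [1.7, 0.9], [0.7, -3.6], [0.1, -3.8], [-0.0, 0.0]]
[0.47199186 0.19131968 0.07812071 0.05288842 0.0036187  0.00381395]
[[-0.2, -0.0], [0.3, -0.3], [-0.4, -0.5], [0.2, -0.3], [4.1, -0.1], [-4.5, -0.1], [-0.0, 0.9], [0.0, 0.8]]
kit ctr [0.59234042 0.20437033 0.07088842] bar [0.47199186 0.19131968 0.035     ]
box lid ctr [ 0.4971641  -0.25686979  0.11729735]
box lid ctr [ 0.49896568 -0.12485906  0.10657273]
```

```bash
cat > fit2.py <<'E'
from h import *; import json
c=json.load(open("w_rack.json"))
r=np.array([(362,104),(437,104),(413,217),(355,216),(363,78),(433,78)],float)
l=np.array([(211,98),(285,98),(288,206),(231,207),(209,76),(281,76)],float)
def box(p,dy,h,A,z):
    B=np.array([(.14,.031,h),(.14,-.031,h),(0,-.031,h),(0,.031,h),(.14,.031,0),(.14,-.031,0)])
    R=np.array([[np.cos(A),0,-np.sin(A)],[0,1,0],[np.sin(A),0,np.cos(A)]])
    return (B@R.T+[0,dy,z])@Rz(p[2]).T+[p[0],p[1],0]
for z in(None,.034):
  for hr,hl in((.05,.036),(.036,.05)):
    g=lambda q:q[6] if z is None else z
    f=lambda q:np.r_[proj(c,box(q,q[3],hr,q[5],g(q)))-r,proj(c,box(q,q[4],hl,q[5],g(q)))-l,[[(q[3]+q[4])*5e3,0]]].ravel()
    s=least_squares(f,[.47,-.19,.05,-.06,.06,.7,.034],loss="soft_l1"); q=s.x;print(s.cost,q,np.degrees(q[5])); print(f(q).reshape(-1,2).round(1).tolist())
E
python3 fit2.py
python3 - <<'E'
import cv2
im=cv2.imread("pics/w_rack.png")[50:225,170:485]
cv2.imwrite("pics/w_rackc.png",cv2.convertScaleAbs(cv2.resize(im,None,fx=2.5,fy=2.5,interpolation=cv2.INTER_CUBIC),alpha=2))
E
```

```text
29.09182548207164 [ 0.46511198 -0.19276961  0.04658122 -0.06975956  0.06975956  0.6118038
  0.00721001] 35.05377540581189
[[4.5, 2.0], [0.4, 2.0], [-2.3, -0.6], [0.7, 0.3], [-0.2, -1.4], [-4.9, -1.5], [-1.1, -1.2], [-5.9, -0.9], [-0.4, 1.4], [2.7, 0.2], [7.1, 0.1], [0.4, 0.4], [-0.0, 0.0]]
72.09927546959332 [ 0.45803451 -0.19353074  0.02237962 -0.06798745  0.06798745  0.52737582
  0.02045743] 30.216408476580114
[[5.3, -8.2], [0.3, -6.5], [-3.3, -1.0], [-0.6, -1.4], [1.8, 0.0], [-2.6, 1.7], [-0.5, 0.9], [-2.3, 3.0], [-0.5, 15.4], [-0.2, 12.9], [11.7, -2.1], [5.5, -0.1], [-0.0, 0.0]]
47.150079826498214 [ 0.47094784 -0.19251366  0.0569706  -0.06599447  0.06599447  0.68386049
  0.034     ] 39.18232001755124
[[3.2, 3.5], [5.5, 2.6], [-0.5, 0.3], [-0.5, 1.8], [-1.8, -6.4], [-0.5, -7.3], [-7.4, 0.1], [-6.0, -0.4], [1.6, 2.4], [1.8, 1.8], [0.9, -3.2], [0.0, -3.6], [0.0, 0.0]]
78.02579610298187 [ 0.46120376 -0.19268603  0.02291341 -0.06526356  0.06526356  0.59480778
  0.034     ] 34.07997514286027
[[3.5, -5.3], [2.1, -3.5], [-4.1, 0.1], [-2.8, -0.3], [0.2, -0.7], [-0.7, 1.0], [-3.9, 5.4], [-2.0, 7.6], [0.6, 17.4], [-0.6, 15.0], [8.5, -2.8], [5.9, -0.8], [0.0, 0.0]]
```

View pics/w_rackc.png

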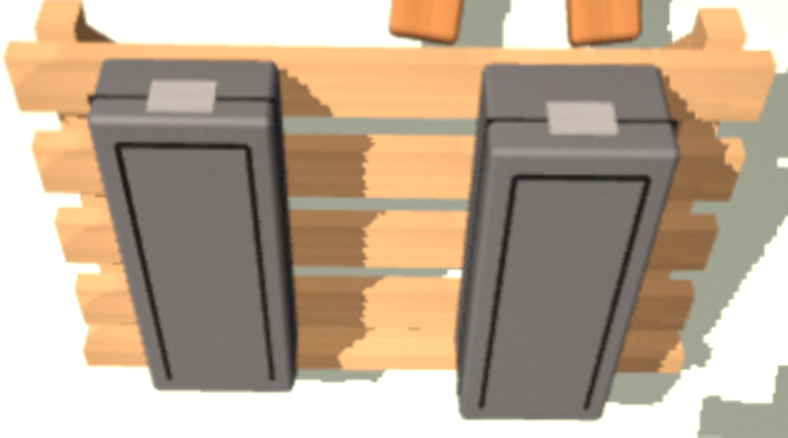

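```bash
sed -i 's/^r=.*/r=np.array([(366,111),(441,112),(410,217),(354,216),(365,76),(434,76)],float)/; s/^l=.*/l=np.array([(207.5,99.6),(279,99.6),(285.5,205),(231,205),(212,75),(280,75.6)],float)/' fit1.py fit2.py; python3 fit2.py|head -2;python3 fit2.py|sed -n 5,6p;  python3 fit1.py|tail -7
```

```text
5.574187067556826 [ 0.47054838 -0.19154102  0.03672825 -0.06904969  0.06904969  0.69370097
  0.01705818] 39.74613774324355
  0.02406168] 34.12022280583691
[[2.2, -13.0], [-1.0, -11.9], [-0.4, -2.5], [-0.0, -3.2], [1.0, 1.1], [-0.6, 3.1], [-2.3, 1.8], [0.2, 4.4], [-0.5, 14.8], [-3.1, 13.0], [3.7, -3.1], [3.5, -1.2], [-0.0, 0.0]]
24.231845760721395 [ 0.47010632 -0.19148759  0.03878199 -0.0662775   0.0662775 ]
[[-0.1, 0.7], [2.2, 0.2], [0.9, 3.0], [-0.9, 3.5], [-2.3, -1.3], [-0.0, -0.8], [-3.9, -0.7], [0.2, 0.3], [2.5, 3.8], [0.2, 3.3], [-1.8, -2.0], [1.6, -1.7], [0.0, 0.0]]
[0.47199186 0.19131968 0.07812071 0.05288842 0.0036187  0.00381395]
[[-0.2, -0.0], [0.3, -0.3], [-0.4, -0.5], [0.2, -0.3], [4.1, -0.1], [-4.5, -0.1], [-0.0, 0.9], [0.0, 0.8]]
kit ctr [0.59234042 0.20437033 0.07088842] bar [0.47199186 0.19131968 0.035     ]
box lid ctr [ 0.49414363 -0.25688228  0.11729735]
box lid ctr [ 0.49799643 -0.12407804  0.10657273]
```

```bash
for i in .001 .002; do sed "s/^    R=np/    B=B+np.where(np.abs(B)==0,0,0)+np.array([-1,-1,-1,-1,-1,-1])[:,None]*0; m=B.mean(0); B=np.c_[np.where(B[:,0]>.07,.14-$i,$i),np.sign(B[:,1])*(.031-$i),np.where(B[:,2]>.01,h-$i,$i)]\n    R=np/" fit2.py >fit3.py; python3 fit3.py|head -3;python3 fit3.py|grep -A1 -n "0.034 "; done
```

```text
5.795551791402428 [ 0.4715506  -0.19161055  0.0382491  -0.06707593  0.06707593  0.70526097
  0.02850447] 40.40847690226684
[[1.6, 0.5], [0.0, 0.1], [-0.1, -0.3], [0.6, 0.1], [-0.6, 0.2], [-1.4, 0.7], [-1.5, -0.9], [-1.0, 0.1], [1.4, 0.5], [1.5, -0.1], [0.0, -0.7], [0.3, -0.3], [-0.0, 0.0]]
8:  0.034     ] 41.069827118412185
9-[[1.0, 0.9], [0.7, 0.4], [-0.0, 0.1], [0.0, 0.7], [-1.2, -0.5], [-0.8, -0.1], [-2.2, -0.6], [-0.5, 0.3], [2.1, 0.9], [1.5, 0.3], [-0.6, -1.3], [0.8, -1.0], [0.0, 0.0]]
--
11:  0.034     ] 34.42063669544541
12-[[2.6, -13.5], [-1.3, -12.4], [-0.8, -2.6], [0.2, -3.2], [1.4, 1.1], [-0.6, 3.0], [-1.8, 1.7], [0.1, 4.2], [-0.5, 15.1], [-2.3, 13.4], [3.9, -2.9], [3.2, -1.2], [-0.0, 0.0]]
6.568724553345399 [ 0.47263769 -0.19171395  0.04013435 -0.06501005  0.06501005  0.71794162
  0.04016693] 41.135024950187045
[[1.8, 0.7], [0.1, 0.1], [-0.5, -0.3], [0.7, 0.3], [-0.4, 0.1], [-1.2, 0.5], [-1.2, -0.9], [-1.0, -0.1], [1.8, 0.4], [2.3, -0.1], [-0.0, -0.4], [0.2, -0.2], [-0.0, 0.0]]
8:  0.034     ] 40.33792193445059
9-[[2.4, 0.2], [-0.7, -0.2], [-0.6, -0.7], [1.3, -0.2], [0.3, 1.0], [-1.9, 1.5], [-0.5, -1.3], [-1.7, -0.3], [0.8, -0.0], [2.1, -0.6], [0.7, 0.1], [-0.4, 0.5], [0.0, 0.0]]
--
11:  0.034     ] 37.04058708922741
12-[[3.7, -12.8], [-2.1, -11.5], [-2.4, -6.7], [0.5, -7.5], [2.8, 1.2], [-0.6, 3.4], [-0.4, 2.4], [-0.5, 5.2], [-1.0, 10.8], [-0.9, 8.9], [4.6, -3.5], [2.6, -1.5], [0.0, 0.0]]
```

The refit matches the description: 40° slope, lip at 34 mm, and the right box is the deep one. The boxes sit at ±66 mm along the slats with yaw about 0.039. I'll pick the deep box now.

```bash
cat >> h.py <<'E'
from rig import robot
RB=Rz(.039)@RS; F=np.diag([1,-1,-1.])
RO=np.array([.472,-.1917,0])
def rackp(sx,dy,sz): return RO+Rz(.039)@(RS@[sx,0,sz]+[0,dy,.034])
TY=.080; RK=Rz(TY)@F; U=Rz(TY)[:,0]; KIT=np.array([.5923,.2044,0])
def st(m=""):
    s=robot.get_state(); print(m,"t%.2f"%s["time"],np.round(s["ee_pos"],4),"F",np.round(s["force"],1),"op%.4f g%.1f"%(s["opening"],s["grasp_force"])); return s
def pick(dy,g):
    robot.gripper_to(.094)
    robot.move_ptp(rackp(.07,dy,g+.11),RB@F)
    print("touch",robot.move_linear(rackp(.07,dy,g),.12,threshold=6)); st("down")
    robot.gripper_to(.05); s=st("closed"); assert s["opening"]>.058
    robot.move_linear(rackp(.07,dy,g+.04),.06); robot.move_linear(rackp(.07,dy,g+.04)+[0,0,.1],.15); st("lifted")
E
python3 - <<'E'
from h import *
for p,R in((rackp(.07,-.066,.135),RB@F),(rackp(.07,-.066,.025),RB@F),(rackp(.07,.066,.024),RB@F),(KIT+[0,0,.3],RK),(KIT+[0,0,.1],RK)):
    q=robot.ik(p,R); print(p.round(3),None if q is None else np.round(q,2))
pick(-.066,.025)
E
```

```text
[ 0.441 -0.259  0.182] [ 1.73  0.25 -1.06  2.31 -0.95  0.32  0.07]
[ 0.512 -0.256  0.098] [ 1.62  0.76 -1.21  2.25  1.66  0.23 -2.39]
[ 0.508 -0.124  0.097] [ 0.66  0.31 -0.37  2.43  3.65  0.27  1.42]
[0.592 0.204 0.3  ] [ 0.09  0.43 -0.65  1.5   0.26  1.3  -2.08]
[0.592 0.204 0.1  ] [ 0.03  0.62 -0.57  1.69  0.4   0.94 -2.18]Traceback (most recent call last):
  File "<stdin>", line 4, in <module>
  File "h.py", line 20, in pick
    print("touch",robot.move_linear(rackp(.07,dy,g),.12,threshold=6)); st("down")
                  ~~~~~~~~~~~~~~~~~^^^^^^^^^^^^^^^^^^^^^^^^^^^^^^^^^
rig.PlanningError: the arm cannot follow that straight line within its joint ranges
```

Run:
```python
from h import *
def Ry(a): return np.array([[np.cos(a),0,np.sin(a)],[0,1,0],[-np.sin(a),0,np.cos(a)]])
robot.move_ptp([.45,-.26,.28],Rz(.039)@F); s=st(); print(np.round(s["qpos"],2))
for half in(0,1):
  H=np.diag([-1,-1,1.]) if half else np.eye(3)
  for d in(15,20,25,30,35,40):
    R=Rz(.039)@Ry(-np.radians(d))@F@H
    for dy in (-.066,.066):
      z=R[:,2]
      for b in(.11,.05,0):
        q=robot.ik(rackp(.07,dy,.025)-z*b,R); print(half,d,dy,b,None if q is None else np.round(q,2))
```

```text
t7.16 [ 0.4498 -0.2596  0.2795] F [-0.6 -0.6 -0.3] op0.0940 g0.0
[ 1.21  0.27 -0.88  1.78  0.23  1.19 -1.27]
0 15 -0.066 0.11 [ 1.29  0.3  -0.9   1.98  0.17  0.75 -1.21]
0 15 -0.066 0.05 [ 1.19  0.41 -0.83  2.    0.31  0.64 -1.32]
0 15 -0.066 0 [ 1.1   0.5  -0.75  2.01  0.41  0.55 -1.41]
0 15 0.066 0.11 [ 1.17  0.17 -1.    2.11  0.13  0.69 -1.42]
0 15 0.066 0.05 [ 1.02  0.3  -0.89  2.13  0.33  0.58 -1.6 ]
0 15 0.066 0 [ 0.87  0.4  -0.75  2.14  0.46  0.48 -1.72]
0 20 -0.066 0.11 [ 1.39  0.26 -0.94  2.05  0.06  0.63 -1.08]
0 20 -0.066 0.05 [ 1.26  0.39 -0.86  2.06  0.24  0.52 -1.24]
0 20 -0.066 0 [ 1.14  0.48 -0.76  2.06  0.36  0.43 -1.35]
0 20 0.066 0.11 [ 1.28  0.1  -1.05  2.19 -0.02  0.57 -1.27]
0 20 0.066 0.05 [ 1.08  0.27 -0.92  2.2   0.29  0.45 -1.56]
0 20 0.066 0 [ 0.88  0.36 -0.73  2.2   0.46  0.35 -1.71]
0 25 -0.066 0.11 [ 1.49  0.24 -0.99  2.12 -0.08  0.52 -0.92]
0 25 -0.066 0.05 [ 1.34  0.38 -0.9   2.12  0.16  0.4  -1.14]
0 25 -0.066 0 [ 1.19  0.47 -0.78  2.12  0.31  0.31 -1.27]
0 25 0.066 0.11 [ 1.36  0.04 -1.06  2.27 -0.25  0.46 -1.02]
0 25 0.066 0.05 [ 1.15  0.25 -0.96  2
[... 2319 characters left out ...]
  2.35 -0.59  0.37  2.46]
1 30 0.066 0.05 [ 0.64  0.14 -0.36  2.35 -0.62  0.2   2.49]
1 30 0.066 0 [ 1.18  0.45 -1.03  2.31  1.3   0.23  0.67]
1 35 -0.066 0.11 [ 1.77  0.27 -1.18  2.25 -0.42  0.33  2.65]
1 35 -0.066 0.05 [ 1.67  0.54 -1.21  2.23  0.64  0.23  1.66]
1 35 -0.066 0 [ 1.59  0.75 -1.23  2.2   1.33  0.33  1.04]
1 35 0.066 0.11 [-0.52 -0.13  0.85  2.46 -0.61  0.23  2.53]
1 35 0.066 0.05 None
1 35 0.066 0 [ 1.23  0.48 -1.06  2.37  1.93  0.21  0.08]
1 40 -0.066 0.11 None
1 40 -0.066 0.05 None
1 40 -0.066 0 [ 1.62  0.76 -1.21  2.25  1.66  0.23  0.76]
1 40 0.066 0.11 None
1 40 0.066 0.05 [ 0.88  0.17 -0.55  2.47  4.07  0.21 -2.14]
1 40 0.066 0 [ 1.37  0.61 -1.2   2.41  2.24  0.34 -0.13]
```

```bash
cat >> h.py <<'E'
def Ry(a): return np.array([[np.cos(a),0,np.sin(a)],[0,1,0],[-np.sin(a),0,np.cos(a)]])
def tool(yaw,d): return Rz(yaw)@Ry(-np.radians(d))@F
def pick(dy,g,d,sx=.058):
    R=tool(.039,d); z=R[:,2]; p=rackp(sx,dy,g)
    robot.gripper_to(.094)
    robot.move_ptp(p-z*.11,R)
    print("touch",robot.move_linear(p,.10,threshold=8)); st("down")
    robot.gripper_to(.05); s=st("closed"); assert s["opening"]>.058
    robot.move_linear(p-z*.1,.10); st("lifted")
    robot.move_linear(p-z*.1+[0,0,.12],.15); st("up")
E
python3 - <<'E'
from h import *
pick(-.066,.025,25)
robot.gripper_to
P=KIT-U*.022
for z in(.3,.2,.12,.09):
    for y,H in((0,np.eye(3)),(1,np.diag([-1,-1,1.]))):
        q=robot.ik(P+[0,0,z],tool(TY,-15)@H); print(z,y,None if q is None else np.round(q,2))
E
```

```text
touch False
down t9.34 [ 0.5029 -0.2567  0.0908] F [ 0.9 -1.4  0.7] op0.0939 g0.0
closed t9.94 [ 0.5029 -0.2567  0.0905] F [-3.1 -0.9  4.1] op0.0617 g30.0
lifted t11.09 [ 0.4606 -0.258   0.1807] F [ 0.   0.6 -4.1] op0.0615 g30.0
up t12.04 [ 0.4604 -0.2579  0.3002] F [-0.1  0.5 -3.5] op0.0619 g30.0
0.3 0 [ 0.33  0.77 -1.22  1.34  0.54  1.69 -2.32]
0.3 1 [ 0.28  0.71 -1.09  1.34  0.45  1.65  0.88]
0.2 0 [ 0.33  0.86 -1.17  1.46  0.6   1.53 -2.35]
0.2 1 [ 0.3   0.81 -1.09  1.46  0.54  1.5   0.83]
0.12 0 [ 0.31  0.93 -1.11  1.52  0.66  1.42 -2.37]
0.12 1 [ 0.3   0.92 -1.09  1.52  0.65  1.41  0.78]
0.09 0 [ 0.3   0.96 -1.08  1.53  0.69  1.38 -2.38]
0.09 1 [ 0.3   0.97 -1.09  1.53  0.69  1.38  0.76]
```

```bash
cat >> h.py <<'E'
def place(d,z0,z1,off=.012):
    R=tool(TY,d); P=KIT-U*(off+.010)
    robot.move_ptp([.43,0,.32],tool(TY,d)); robot.move_ptp(P+[0,0,.27],R); st("above")
    robot.move_linear(P+[0,0,z0],.15)
    robot.pause(.2); st("near")
    t=robot.move_linear(P+[0,0,z1],.02,threshold=2.5); s=st("felt %s"%t); assert t
    p=np.array(s["ee_pos"]); e=p+U*.018
    t=robot.move_linear(e,.02,threshold=4); st("pushed %s"%t)
E
python3 - <<'E'
from h import *
place(-15,.13,.085)
E
```

```text
above t14.48 [0.5706 0.2014 0.2702] F [ 0.4  0.3 -4.1] op0.0618 g30.0
near t15.77 [0.5706 0.2028 0.1306] F [-0.2 -0.1 -3.3] op0.0619 g30.0
felt True t17.00 [0.5704 0.2027 0.1069] F [ 0.8 -0.7  7.2] op0.0620 g30.0
pushed True t17.25 [0.5705 0.2027 0.1069] F [-0.8 -0.3  7.2] op0.0617 g30.0
```

```bash
cat >> h.py <<'E'
def relieve(fz,n=8):
    for i in range(n):
        s=robot.get_state()
        if s["force"][2]<=fz: break
        robot.move_linear(np.array(s["ee_pos"])+[0,0,.0004],.01); robot.pause(.1)
    return st("relieved %d"%i)
def push(th,dist=.018):
    s=robot.get_state(); t=robot.move_linear(np.array(s["ee_pos"])+U*dist,.02,threshold=th); return t,st("pushed %s"%t)
E
python3 - <<'E'
from h import *
relieve(-1.5)
push(4)
E
```

```text
relieved 1 t17.62 [0.5705 0.2027 0.1072] F [-0.1  0.3 -2.4] op0.0621 g30.0
pushed True t18.22 [0.5814 0.2035 0.1069] F [-1.2 -0.8  7.1] op0.0616 g30.0
```

Run:
```python
from h import *
relieve(-2.5)
s=robot.get_state(); robot.move_linear(np.array(s["ee_pos"])+[0,0,.0006],.01); st()
push(6,.012)
```

```text
relieved 2 t18.94 [0.5813 0.2035 0.1075] F [-1.4  1.1 -4.4] op0.0617 g30.0
 t19.19 [0.5812 0.2034 0.1081] F [-2.1  0.5 -4.4] op0.0619 g30.0
pushed True t19.43 [0.5813 0.2033 0.1075] F [-1.3 -0.  -2.7] op0.0621 g30.0
```

```bash
cat >> h.py <<'E'
def release(d):
    robot.gripper_to(.094); s=st("open")
    R=tool(TY,d); p=np.array(s["ee_pos"])
    robot.move_linear(p-R[:,2]*.07,.12); robot.move_linear(p-R[:,2]*.07-U*.03+[0,0,.09],.2); st("clear")
E
python3 - <<'E'
from h import *
s=robot.get_state(); print(robot.move_linear(np.array(s["ee_pos"])-[0,0,.003],.01,threshold=2)); st()
relieve(0)
release(-15)
c=robot.camera_info("wrist"); im=robot.grab_frame("wrist"); cv2.imwrite("pics/w2.png",im[:,:,::-1]); 
t=robot.grab_frame("top"); cv2.imwrite("pics/t2.png",t[:,:,::-1])
import json; json.dump({k:np.array(v).tolist() for k,v in c.items()},open("w2.json","w"))
E
```

```text
True
 t19.64 [0.5812 0.2033 0.1069] F [-1.5 -1.5  9. ] op0.0616 g30.0
relieved 1 t20.02 [0.5812 0.2033 0.1072] F [-2.  -0.7 -0.2] op0.0619 g30.0
open t20.70 [0.5812 0.2033 0.1073] F [-0.5 -0.4  0.5] op0.0939 g0.0
clear t22.06 [0.5694 0.2019 0.264 ] F [-0.2 -0.3 -0.6] op0.0940 g0.0
```

```bash
sed -i 's/\.02,threshold=2.5); s=st("felt/.01,threshold=2); s=st("felt/; s/^    t=robot.move_linear(e,.02,threshold=4).*/    robot.move_linear(p+[0,0,.0008],.01); robot.pause(.1); st("raised"); push(4,.02)/' h.py
python3 - <<'E'
from h import *
robot.move_ptp([.43,-.05,.30],tool(.05,0))
R=tool(.039,20);
pick(.066,.024,20)
q=robot.ik(KIT-U*.02+[0,0,.17],tool(TY,-20)); print(None if q is None else np.round(q,2))
place(-20,.168,.145)
E
```

```text
touch False
down t25.81 [ 0.4986 -0.1247  0.0902] F [-0.7 -0.3  0.3] op0.0944 g0.0
closed t26.41 [ 0.4984 -0.1247  0.0898] F [-3.1  0.   5.8] op0.0619 g30.0
lifted t27.56 [ 0.464  -0.1259  0.1833] F [-0.4 -0.5 -2.3] op0.0617 g30.0
up t28.51 [ 0.4639 -0.1256  0.3027] F [-0.4 -0.  -3.3] op0.0619 g30.0
[ 0.2   0.82 -0.91  1.41  0.44  1.5  -2.22]
above t30.77 [0.5707 0.2011 0.2706] F [ 0.1 -0.9 -3.1] op0.0621 g30.0
near t31.81 [0.5707 0.2028 0.1688] F [ 0.5  0.4 -3.9] op0.0620 g30.0
felt True t33.08 [0.5703 0.2027 0.1562] F [-0.2 -0.6  8.1] op0.0618 g30.0
raised t33.49 [0.5703 0.2026 0.1568] F [ 0.3  0.6 -2.4] op0.0622 g30.0
pushed True t34.12 [0.5812 0.2034 0.1562] F [0.4 1.6 4.9] op0.0616 g30.0
```

Run:
```python
from h import *
s=robot.get_state(); robot.move_linear(np.array(s["ee_pos"])+[0,0,.001],.01); robot.pause(.1); st("raised")
push(4,.012); robot.pause(.1); st()
```

```text
raised t34.49 [0.5811 0.2034 0.1571] F [-1.4  1.1 -3. ] op0.0616 g30.0
pushed True t34.71 [0.5811 0.2032 0.1565] F [-0.   0.2 -0.6] op0.0618 g30.0
 t34.81 [0.581  0.2033 0.1564] F [-0.5 -0.1  0.3] op0.0623 g30.0
```

Run:
```python
from h import *
s=robot.get_state(); b=np.array(s["ee_pos"])+[0,0,.0015]; robot.move_linear(b,.01); robot.pause(.1); st("raised")
for i in(1,2,3):
    t=robot.move_linear(b+U*.0007*i,.01,threshold=8); robot.pause(.15); s=st(t)
    if s["force"][0]<-5: break
```

```text
raised t35.23 [0.581  0.2032 0.1577] F [-0.6 -0.6 -3.3] op0.0617 g30.0
False t35.62 [0.5813 0.2032 0.1577] F [-5.3 -1.9 -2.4] op0.0620 g30.0
```

Run:
```python
from h import *
s=robot.get_state(); print(robot.move_linear(np.array(s["ee_pos"])-[0,0,.004],.01,threshold=2)); st()
relieve(0)
release(-20)
robot.move_ptp([.47,.19,.36],tool(TY,0)); st()
im=robot.grab_frame("wrist")[:,:,::-1]; t=robot.grab_frame("scene")[:,:,::-1]
a=cv2.resize(im[0:240,200:440],None,fx=2.4,fy=2.4,interpolation=cv2.INTER_CUBIC); b=cv2.resize(t[180:340,325:380],(198,576),interpolation=cv2.INTER_CUBIC)
b=cv2.resize(t[185:335,325:385],(230,576),interpolation=cv2.INTER_CUBIC)
cv2.imwrite("pics/chk.png",cv2.convertScaleAbs(np.hstack([a,b[:, :220]]),alpha=1.6))
```

```text
True
 t35.84 [0.581  0.2031 0.1568] F [-0.6  0.6 -2. ] op0.0618 g30.0
relieved 0 t35.84 [0.581  0.2031 0.1568] F [-0.6  0.6 -2. ] op0.0618 g30.0
open t36.52 [0.5808 0.2029 0.1565] F [ 0.5 -0.7 -0. ] op0.0939 g0.0
clear t37.88 [0.5747 0.202  0.3114] F [-0.8 -0.4 -0.5] op0.0940 g0.0
 t38.67 [0.4709 0.1892 0.3597] F [0.8 0.4 0.2] op0.0940 g0.0
```

View pics/chk.png

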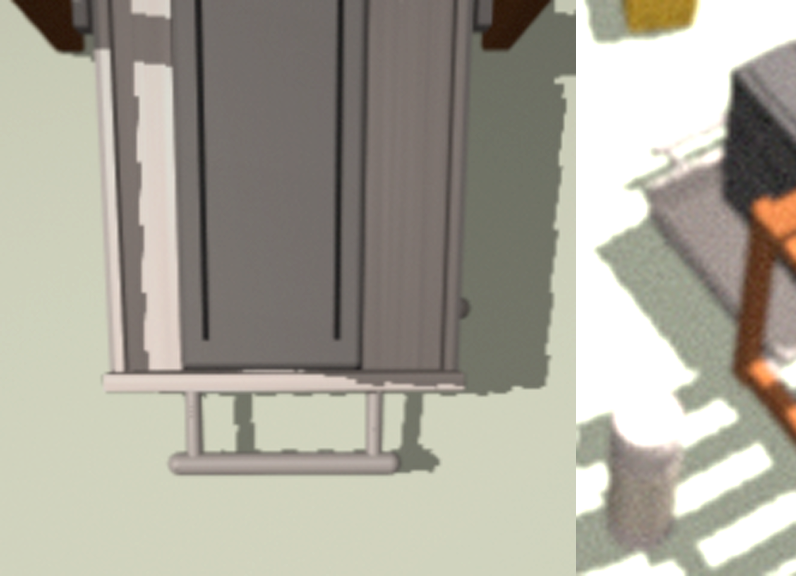

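The column is flush and square: one lid outline, its near end parallel to the lip at about (270,366), and the handle bar clear at (283,463). Next I'll push the handle.

Run:
```python
from h import *
a=.078; V=Rz(a)[:,0]; B=np.array([.472,.1913,.042]); R=tool(a,12)
robot.gripper_to(.03)
for k in(-.05,0,.15):
    q=robot.ik(B-V*.02+V*k,R); print(None if q is None else np.round(q,2))
robot.move_ptp(B-V*.06+[0,0,.12],R); robot.move_linear(B-V*.06,.15); st("low")
t=robot.move_linear(B+V*.01,.03,threshold=3); s=st("contact %s"%t); assert t
p=np.array(s["ee_pos"]); print("bar gap",(B-p)@V)
t=robot.move_linear(p+V*.13,.04,threshold=25); st("mid %s"%t)
```

```text
[-0.08  0.37 -0.55  2.31  0.77  0.43 -2.77]
[ 0.04  0.46 -0.64  2.21  0.82  0.5  -2.74]
[ 0.14  0.69 -0.71  1.86  0.84  0.69 -2.56]
low t42.11 [0.4123 0.1868 0.0421] F [-0.  -0.   0.2] op0.0300 g0.0
contact True t43.54 [0.4567 0.19   0.0417] F [ 0.3 -0.   0.7] op0.0296 g0.0
bar gap 0.01535553532356845
mid False t46.95 [0.5863 0.2001 0.0417] F [-0.1  0.7  0.3] op0.0298 g0.4
```

Run:
```python
from h import *
a=.078; V=Rz(a)[:,0]; p=np.array([.4567,.19,.0417])
t=robot.move_linear(p+V*.156,.02,threshold=16); robot.pause(.3); s=st("end %s"%t); print((np.array(s["ee_pos"])-p)@V)
robot.pause(.2)
robot.move_linear(np.array(s["ee_pos"])-V*.08,.12); st()
q=np.array(robot.get_state()["ee_pos"]); robot.move_linear(q+[0,0,.25],.25)
robot.move_ptp([.36,.17,.38],tool(TY,0)); st()
im=robot.grab_frame("wrist")[:,:,::-1]; t=robot.grab_frame("scene")[:,:,::-1]; tp=robot.grab_frame("top")[:,:,::-1]
r=lambda x,f:cv2.resize(x,None,fx=f,fy=f,interpolation=cv2.INTER_CUBIC)
cv2.imwrite("pics/chk2.png",cv2.convertScaleAbs(np.vstack([np.hstack([r(im[0:200,180:460],1.5),r(t[180:330,340:500],2)]),np.hstack([r(tp[60:300,100:512],1.12),np.zeros((269,279,3),np.uint8)])]),alpha=1.6) if 0 else cv2.convertScaleAbs(np.hstack([r(im[0:240,200:440],1.66)[:398],cv2.resize(t[170:330,340:500],(400,398),interpolation=cv2.INTER_CUBIC)]),alpha=1.6))
```

```text
end True t48.23 [0.6058 0.2016 0.0407] F [-0.5 -0.4 -0.8] op0.0301 g0.0
0.14958397745234916
 t49.24 [0.5268 0.1954 0.0409] F [ 0.5  0.1 -0.3] op0.0300 g0.0
 t51.17 [0.3606 0.1693 0.3794] F [-0.3 -0.5  0.1] op0.0299 g0.0
```

View pics/chk2.png

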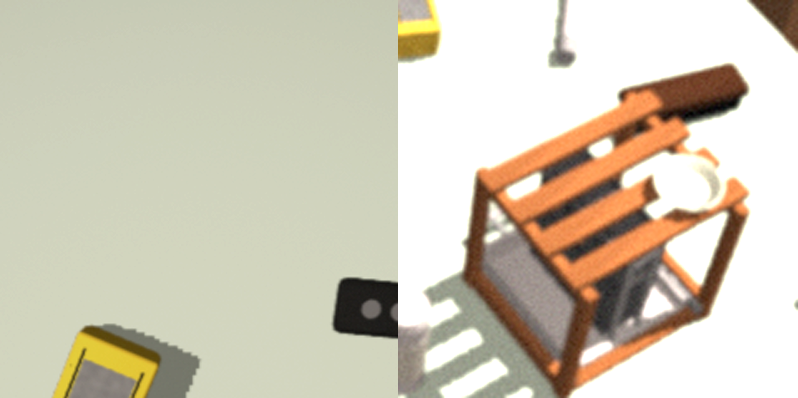

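The tray is home: the bar travelled 149.6 mm to the stop. The scene view shows the column upright under the shelf at about (600,240) in the crop, with the bystanders in view where they were.

```bash
python3 -c "
from rig import robot
print(robot.sign_off())"
```

```text
the job is handed in; nothing more can be done
None
```

I stacked the deep box and then the shallow one on the kit box, both pushed against the backrest, pushed the tray home (149.6 of 150 mm to the stop), and handed the job in at about 51 s; I didn't re-measure the column's squareness or check every bystander after the tray went in.

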